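# Open the vial incubator by its two latch keys

## Task

Open the vial incubator: press its two red latch keys down together, one fingertip on each, and keep both fully down while the sprung lid slowly rises by itself, until it stands fully up; then let go of the keys. Do not touch the lid, pick nothing up, and leave everything else on the bench and on the incubator's deck where it is.

Things in the scene. Friction and masses are not known exactly. Their poses are not given: they have to be found in the camera images.
- incubator: grey bench incubator for vials, 290 mm deep (x), 250 mm wide (y), fixed firmly; origin: centre of its underside; z up, front faces -x. Level front deck 85 mm deep, top 90 mm above the bench. Behind it the well with the vials, shut by the lid: grey frame with clear window, front edge 45 mm behind the line of the keys' centres, top 114 mm above the bench when shut
- left_key_top (a point): centre of the top face of the left (+y) red latch key, 102 mm above the bench when up; moves with the key. Cap 22 mm (incubator x) by 30 mm (y), rounded 3 mm, in a black bezel 93 mm above the bench. At x -100, y +32 mm in the incubator's frame: keys 64 mm apart centre to centre, 34 mm clear between
- right_key_top (a point): the same for the right red latch key (-y side), at x -100 mm, y -32 mm in the incubator's frame
- left_key (a joint): left key's travel in m: 0 up, 0.006 fully down on its stop. A spring brings it up again: 2 N at first, 5 N fully down. Beyond about 0.0042 it draws its catch clear of the lid's tongue
- right_key (a joint): the same for the right key
- lid_angle (a joint): lid's opening angle, rad, about its hinge at the back: 0 shut, 0.36 fully up on its stop. Latched unless both keys are down together; then a damped spring raises it in about 2 s. If a key is let up before about 0.3 rad, its catch holds the lid part open; pressing both keys again lets it go on. Once fully up it stays up by itself
- lid_front (a point): middle of the lid's front edge: 104 mm above the bench when shut, rising about 63 mm and drawing back about 15 mm as the lid opens
- lid: the lid itself, 189 mm deep, 236 mm wide, 20 mm thick; origin on its hinge line at the back, x away from the front edge, y to the left (seen from its front, facing the hinge)
- deck_vial: amber glass vial, 22 mm diameter, 36 mm tall, white cap, standing on the right end of the incubator's front deck; origin: centre of its underside
- small_bottle: small white bottle, 32 mm diameter, 62 mm tall, standing in front of the incubator; origin: centre of its underside
- sample_bottle: white sample bottle with paper band, 50 mm diameter, 95 mm tall, standing on the left of the incubator; origin: centre of its underside
- tube_rack: pink tube rack 220 x 74 x 44 mm (53 mm tall over its tubes) on the left of the incubator, x along its length; origin: centre of its underside
- vial_tray: clear tray 150 x 105 x 26 mm with two amber tubes lying in it, on the right of the incubator, x along its length; origin: centre of its underside
- pipette: white hand pipette lying on the bench in front of the incubator, about 245 mm long, 22 mm thick, x along it to the tip; origin: under the joint of body and shaft

How it is judged:
On the way:
1. both keys are still held down together when the lid comes fully up (value of joint each of left_key, right_key above 0.0042 m and value of joint lid_angle above 0.335 rad), for 0.2 s.
At the end, for the whole second after the job is handed in: The lid stands fully up (more than 0.335 rad of 0.36) and both latch keys have come up again (less than 1.5 mm down) (value of joint lid_angle above 0.335 rad and value of joint each of left_key, right_key below 0.0015 m); the robot touches nothing.
It fails at once if the robot pushes on the lid (more than 2 N) (contact force between any of the fingers, the arm and lid above 2 N).
It fails at once if another thing of the bench is moved by more than 20 mm, lifted or tipped (distance of any of deck_vial, small_bottle, sample_bottle, tube_rack, vial_tray, pipette from where it was at the start of the episode above 0.02 m or angle between any of deck_vial, small_bottle, sample_bottle, tube_rack, vial_tray, pipette's own z axis and vertical above 0.3 rad).
It also fails if it takes over 35 s, if anything falls off the work surface, if the arm or the gripper's body presses on something with over 40 N, if the wrist force passes 120 N, or if a joint passes its speed limit or range.

## Robot

A 7-joint arm with a two-finger parallel gripper is mounted at the origin on the work surface. World frame = base frame: x ahead of the robot, y to its left, z up, the work surface at z = 0. Lengths are in m, angles in rad, forces in N, time in s.
With the tool pointing down it reaches from about 0.35 to 0.9 m from the base axis. Payload 8.1 kg.
Tool frame: the origin (TCP) lies at the very end of the fingers, on their centre line; the grasp point (between the pads) lies 19 mm behind it (arm.grip_depth is the distance from the TCP to the grasp point, in m); x points along the fingers, z is the direction in which the jaws open and shut, and the axes are right-handed (so a half turn about x gives the same grasp; the last joint's range is limited). The gripper opens to 92 mm and grips with 3 to 60 N. Pads are 19 mm wide; open, the fingers measure 130 mm over their backs; the gripper's body (75 mm by 190 mm) begins 47 mm behind the grasp point.
Start: joints at [-1.234, 0.434, 0.025, 1.573, -0.012, 1.134, -0.075], TCP at [0.266, 0.566, 0.203] pointing down, gripper open.
Joint ranges: [-2.62, 2.62], [-0.44, 2.09], [-1.27, 1.32], [0.08, 2.57], [-1.32, 4.46], [0.12, 2], [-2.74, 2.74]. Speed limits (rad/s): [2.22, 2.22, 3.01, 3.01, 3.14, 3.14, 3.14].

## Interface

Orientations are given as a rotation vector (axis times angle).
In Python, from cell import status, cams, arm gives the robot as it stands. The module is installed in compiled form; this text tells all that it offers.
- The arm moves only by the tool step_arm, never from a script. Its argument "rows" is a list of rows, each a list of 7 numbers: the gripper command: -1 is fully open, 1 is shut, values between are in proportion, then the shift along the tool's x, y, z as a fraction of full scale, then the turn, a rotation vector about the tool's x, y, z as a fraction of full scale. In form: [[grip, x, y, z, rx, ry, rz], ...]. A call has 1 to 12 rows; each row is the pose to reach, as a shift and turn from the pose commanded when the call began, along the tool's axes at that moment; what a row does not reach only later rows make up. Full scale, the value 1, is 80 cm for a shift and 60 degrees for a turn. A row lasts 1/12 s, in which the tool goes at most 41.7 mm and 7.16 degrees, less where a joint would pass 70% of its speed; a pose out of reach is approached as far as the arm can. A call with a number of a shift or a turn outside -1 to 1 is refused whole. A call with a gripper value outside its range is refused whole. The fingers move at their own pace and stop on an object; "newtons" is the grip in N (left out, the last holds). Time passes only in rows, so rows that repeat a pose let the fingers close. It gives the time, the measured TCP pose, the force and the opening at its end, in the units of the state.
- status.observe(): the state, without advancing time (a new reading comes with each control period).
- cams.get_image(name): name is "scene" or "top" or "wrist"; returns a dict with "pixels" (420x560x3 uint8, red, green, blue), "range_z" (420x560 float32, m along the optical axis (not along the pixel's ray), 0 where there is no reading), "camera_matrix" (3x3 intrinsics, pixels), "eye" and "attitude" of the camera in the world; the wrist camera has in their place "tool_from_camera" (4x4, takes a point from camera to tool coordinates, whose origin is the TCP and whose axes are the tool frame's). Camera axes: x right, y down, z forward; pixel columns grow to the right and rows downward; lengths in m; the calibration is good to about 2 mm. A picture is of the moment at which its call begins: read the wrist's pose just before it.
- arm.sign_off(): hands the job in, once; it reports no verdict.
The state is a dict: "clock": time; "joints": joint angles; "dq": joint speeds; "joint_efforts": joint torques, N m; "position": TCP position; "ee_rot": TCP orientation; "force": force on the tool from outside, world axes, zero at the start; "ft_torque": the same for the moment, N m; "width": opening from 0.0 (shut) to 1.0 (fully open).
Only numpy, scipy, OpenCV 4.12 (cv2) and the standard library are available. Lean on these libraries where they do the work, as an engineer would, in place of code of your own. Each camera call takes 0.05 s, during which the arm holds its last target.

## Working session

There is one attempt and no reset: what is moved stays moved. The work goes in short steps, Python scripts to look and compute and a tool call to move; the robot and the scene stay as the last step left them, time stands still between calls to the robot, and variables do not carry over. Pictures are saved under pics/ and viewed, and the job is handed in when it is done.

Besides the shell and the picture viewer there is one more tool, called after "Call:" in YAML: its name, and indented under it one key for each argument. step_arm: Moves the arm, as the interface text tells. Its arguments: {"type":"object","properties":{"rows":{"type":"array","items":{"type":"array","items":{"type":"number"}}},"newtons":{"type":"number"}},"required":["rows"]}

```bash
mkdir -p pics
cat > h.py <<'E'
import numpy as np, cv2
from cell import status, cams, arm
from scipy.spatial.transform import Rotation as R
def grab(n,fn=None):
    im=cams.get_image(n)
    if fn: cv2.imwrite('pics/'+fn,cv2.cvtColor(im['pixels'],cv2.COLOR_RGB2BGR))
    return im
E
python3 - <<'E'
from h import *
s=status.observe()
for k in s: print(k,np.round(s[k],4))
for n in ['scene','top','wrist']:
    im=grab(n,n+'0.png')
    print(n,{k:(np.round(v,4).tolist()) for k,v in im.items() if k not in('pixels','range_z')})
E
```

```text
clock 0.0
joints [-1.2336  0.4352  0.025   1.5741 -0.0116  1.134  -0.0751]
dq [ 0.0004 -0.0014 -0.0016  0.002   0.0007 -0.0005  0.0012]
joint_efforts [-5.00000e-04 -6.67865e+01  9.84600e-01 -3.14461e+01 -6.07000e-02
  4.26000e-02  2.00000e-04]
position [0.2659 0.565  0.2025]
ee_rot [-0.8803  1.3871  0.8787]
force [-0.6613 -0.2152  0.3297]
ft_torque [-0.059   0.0275  0.0096]
width 1.0047
scene {'camera_matrix': [[429.8708, 0.0, 270.4033], [0.0, 429.8708, 210.5845], [0.0, 0.0, 1.0]], 'eye': [1.3438, -0.0465, 0.5743], 'attitude': [-1.7, -1.4569, 0.7994]}
top {'camera_matrix': [[543.1159, 0.0, 283.4166], [0.0, 543.1159, 215.1557], [0.0, 0.0, 1.0]], 'eye': [0.467, 0.069, 1.1674], 'attitude': [-2.1552, 2.1454, -0.1074]}
wrist {'camera_matrix': [[317.8748, 0.0, 285.8087], [0.0, 317.8748, 211.3121], [0.0, 0.0, 1.0]], 'tool_from_camera': [[-0.0005, -0.253, 0.9675, -0.1817], [0.0012, -0.9675, -0.253, 0.068], [1.0, 0.0011, 0.0008, 0.0005], [0.0, 0.0, 0.0, 1.0]]}
```

View pics/scene0.png

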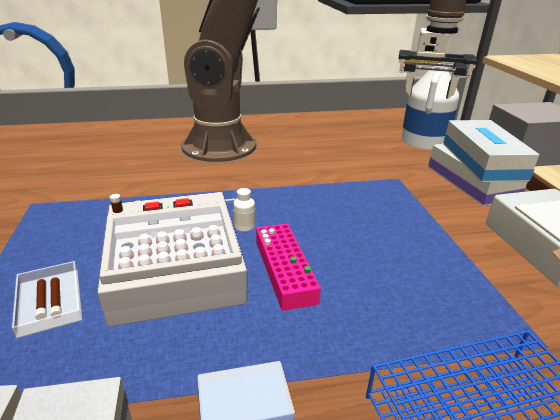

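View pics/top0.png

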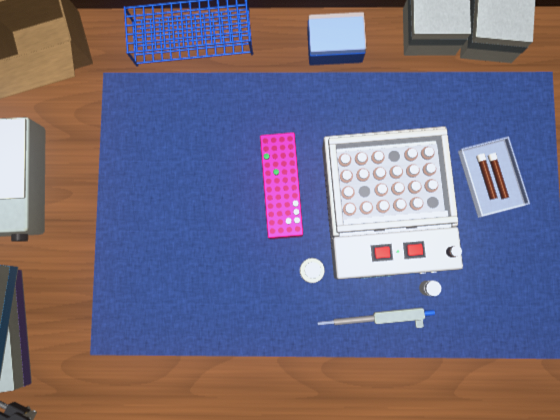

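View pics/wrist0.png

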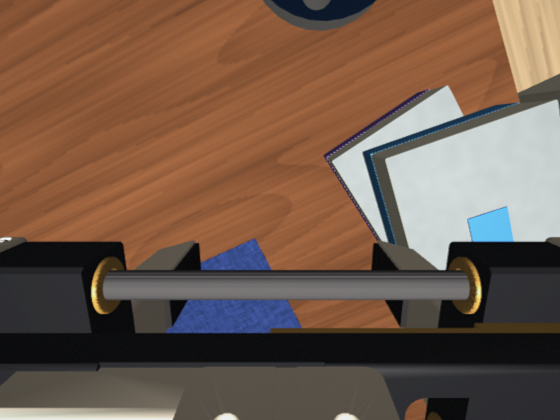

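The top view shows the incubator with its red keys at about (382,253) and (415,250). The deck vial is at (453,252), the small bottle at (432,288), and the pipette at (375,319). The scene view agrees. Next I measure the keys.

```bash
cat >> h.py <<'E'
def blobs(im,mask,amin=30):
    n,l,st,c=cv2.connectedComponentsWithStats(mask.astype(np.uint8))
    return [(c[i],st[i]) for i in range(1,n) if st[i,4]>=amin]
def ray(im,uv,z):
    K=im['camera_matrix'];Rm=R.from_rotvec(im['attitude']).as_matrix()
    d=Rm@np.linalg.inv(K)@np.array([uv[0],uv[1],1.0]); e=np.array(im['eye'])
    return e+d*(z-e[2])/d[2]
def redmask(im):
    h=cv2.cvtColor(im['pixels'],cv2.COLOR_RGB2HSV)
    return ((h[...,0]<6)|(h[...,0]>176))&(h[...,1]>180)&(h[...,2]>110)
E
python3 - <<'E'
from h import *
for n in ['top','scene']:
    im=grab(n)
    K=im['camera_matrix'];Rm=R.from_rotvec(im['attitude']).as_matrix()
    for c,st in blobs(im,redmask(im)):
        p=ray(im,c,0.102)
        z=im['range_z'][int(c[1]),int(c[0])]
        q=np.array(im['eye'])+Rm@np.linalg.inv(K)@np.array([c[0],c[1],1])*z
        print(n,c.round(1),st,p.round(4),'depth pt',q.round(4))
im=grab('top')
for nm,uv,z in [('vial',(454,252),.126),('small',(432.5,288.5),.062),('sample',(312,270.5),.095),('incFL',(337,278),.09),('incFR',(462,269),.09),('lidFL',(331,233),.11),('lidFR',(457,226),.11),('pip1',(433,314),.02),('pip2',(318,324),.01)]:
    print(nm,ray(im,uv,z).round(3))
E
```

```text
scene [182.4 202.4] [176 199  14   8  98] [ 0.5335 -0.1023  0.102 ] depth pt [ 0.5339 -0.1023  0.1023]
scene [151.9 205.9] [145 202  15   9 102] [ 0.5387 -0.1657  0.102 ] depth pt [ 0.5366 -0.166   0.1008]
vial [ 0.523 -0.235  0.126]
small [ 0.453 -0.209  0.062]
sample [0.487 0.034 0.095]
incFL [ 0.472 -0.015  0.09 ]
incFR [ 0.491 -0.26   0.09 ]
lidFL [ 0.559 -0.003  0.11 ]
lidFR [ 0.574 -0.247  0.11 ]
pip1 [ 0.4   -0.219  0.02 ]
pip2 [0.377 0.019 0.01 ]
```

Run:
```python
from h import *
im=grab('top')
h=cv2.cvtColor(im['pixels'],cv2.COLOR_RGB2HSV); print(h[250,415],h[253,382])
m=((h[...,0]<12)|(h[...,0]>170))&(h[...,1]>150)&(h[...,2]>110)
m[:, :360]=0; m[:,440:]=0; m[:230]=0;m[275:]=0
K=im['camera_matrix'];Rm=R.from_rotvec(im['attitude']).as_matrix()
P=[]
for c,st in blobs(im,m):
    p=ray(im,c,0.102); P.append(p)
    z=im['range_z'][int(c[1]),int(c[0])]
    q=np.array(im['eye'])+Rm@np.linalg.inv(K)@np.array([c[0],c[1],1])*z
    print(c.round(1),st,p.round(4),'depth pt',q.round(4))
print(np.linalg.norm(P[0]-P[1]))
big=cv2.resize(im['pixels'][190:350,290:500],None,fx=3.5,fy=3.5,interpolation=cv2.INTER_CUBIC)
cv2.imwrite('pics/zoom.png',cv2.cvtColor(big,cv2.COLOR_RGB2BGR))
```

```text
[  1 148 238] [  1 139 238]
[416.3 249.1] [408 244  15  12 101] [ 0.5294 -0.1693  0.102 ] depth pt [ 0.5293 -0.1689  0.104 ]Traceback (most recent call last):
  File "<stdin>", line 13, in <module>
IndexError: list index out of range
```

```bash
sed -i 's/return ((h\[...,0\]<6).*/return ((h[...,0]<9)|(h[...,0]>172))\&(h[...,1]>110)\&(h[...,2]>150)/' h.py
cat >> h.py <<'E'
def keys(im,fn=None):
    m=redmask(im); m[:, :360]=0; m[:,440:]=0; m[:230]=0;m[275:]=0
    return blobs(im,m)
E
python3 - <<'E'
from h import *
im=grab('top')
K=im['camera_matrix'];Rm=R.from_rotvec(im['attitude']).as_matrix()
P=[]
for c,st in keys(im):
    c=c+0
    p=ray(im,c,0.102); P.append(p)
    print(c.round(1),st,p.round(4))
print(np.linalg.norm(P[0]-P[1]))
d=P[1]-P[0]; d=-d if d[1]<0 else d
print('yaw',np.degrees(np.arctan2(-d[0],d[1])))
s=status.observe(); print(R.from_rotvec(s['ee_rot']).as_matrix().round(3), s['clock'])
big=cv2.resize(im['pixels'][190:350,290:500],None,fx=3.5,fy=3.5,interpolation=cv2.INTER_CUBIC)
cv2.imwrite('pics/zoom.png',cv2.cvtColor(big,cv2.COLOR_RGB2BGR))
E
```

```text
[414.9 249.3] [407 243  16  13 171] [ 0.5288 -0.1664  0.102 ]
[382.1 252. ] [375 246  15  13 172] [ 0.5234 -0.1026  0.102 ]
0.06405902184326381
yaw 4.85693665414353
[[-0.    -0.905  0.426]
 [-0.     0.426  0.905]
 [-1.    -0.    -0.   ]] 0.4
```

View pics/zoom.png

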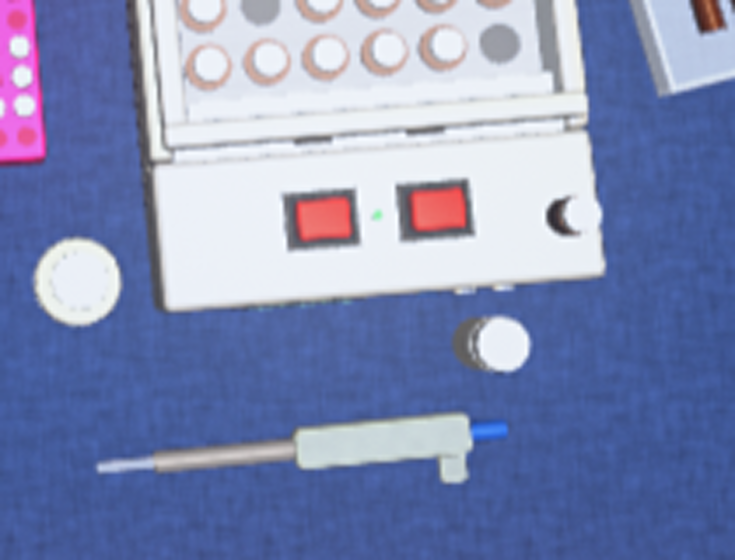

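The keys are measured at (0.5288,-0.1664) and (0.5234,-0.1026), 64.06 mm apart against the 64 mm given. The yaw is about 4.9°, and they lie about 44 mm behind the deck's front edge as expected. I'll move above them with the fingers at 46 mm opening, which puts the finger centres about 32 mm each side.

Call:
step_arm:
  rows:
    - [0,0,-0.012,-0.012,-0.03,0,0]
    - [0,0,-0.035,-0.034,-0.07,0,0]
    - [0,0,-0.07,-0.068,-0.11,0,0]
    - [0,0,-0.105,-0.103,-0.16,0,0]
    - [0,0,-0.14,-0.137,-0.2,0,0]
    - [0,0,-0.175,-0.171,-0.25,0,0]
    - [0,0,-0.21,-0.206,-0.3,0,0]
    - [0,0,-0.245,-0.24,-0.34,0,0]
    - [0,0,-0.28,-0.274,-0.39,0,0]
    - [0,0,-0.315,-0.309,-0.43,0,0]
    - [0,0,-0.345,-0.338,-0.47,0,0]
    - [0,0,-0.36,-0.353,-0.5,0,0]
  newtons: 20

```text
clock: 1.4
position: [0.4077, 0.1829, 0.2036]
ee_rot: [-1.27, 1.17, 1.268]
force: [0.2, -0.4, -1.0]
width: 0.499
```

Call:
step_arm:
  rows:
    - [0,0,-0.005,-0.015,0,0,0]
    - [0,0,-0.014,-0.05,0,0,0]
    - [0,0,-0.027,-0.095,0,0,0]
    - [0,0,-0.04,-0.14,0,0,0]
    - [0,0,-0.053,-0.185,0,0,0]
    - [0,0,-0.066,-0.23,0,0,0]
    - [0,0,-0.079,-0.275,0,0,0]
    - [0,0,-0.09,-0.32,0,0,0]
    - [0,0,-0.1,-0.36,0,0,0]
    - [0,0,-0.11,-0.39,0,0,0]
    - [0,0,-0.115,-0.41,0,0,0]
    - [0,0,-0.115,-0.413,0,0,0]

```text
clock: 2.4
position: [0.5263, -0.1381, 0.2034]
ee_rot: [-1.269, 1.172, 1.266]
force: [0.3, -0.0, 0.3]
width: 0.503
```

Run:
```python
from h import *
s=status.observe(); Rt=R.from_rotvec(s['ee_rot']).as_matrix(); p=np.array(s['position'])
print(p.round(4),s['clock'],s['width'],s['joints'].round(2) if hasattr(s['joints'],'round') else s['joints']); print(Rt.round(4))
im=grab('wrist','w1.png')
T=np.array(im['tool_from_camera']);K=im['camera_matrix']
for c,st in blobs(im,redmask(im),60):
    d=Rt@T[:3,:3]@np.linalg.inv(K)@np.array([c[0],c[1],1]); e=p+Rt@T[:3,3]
    print(c.round(1),st,(e+d*(0.102-e[2])/d[2]).round(4))
im=grab('scene','s1.png')
for c,st in blobs(im,redmask(im)): print('scene',c,st,ray(im,c,.102).round(4))
```

```text
[ 0.5263 -0.1381  0.2034] 2.4 0.5032032563126402 [-0.11  0.31  0.35  1.79 -0.12  1.06  1.93]
[[ 7.000e-04 -9.969e-01 -7.920e-02]
 [-1.900e-03 -7.920e-02  9.969e-01]
 [-1.000e+00 -5.000e-04 -2.000e-03]]
[254.4 205. ] [239 194  32  23 723] [ 0.529  -0.1662  0.102 ]
[323.7 204.5] [308 194  32  22 691] [ 0.5235 -0.103   0.102 ]
scene [182.35294118 202.08823529] [176 198  14   9 102] [ 0.532  -0.1025  0.102 ]
scene [151.59047619 205.63809524] [145 202  14   9 105] [ 0.5377 -0.1664  0.102 ]
```

View pics/w1.png

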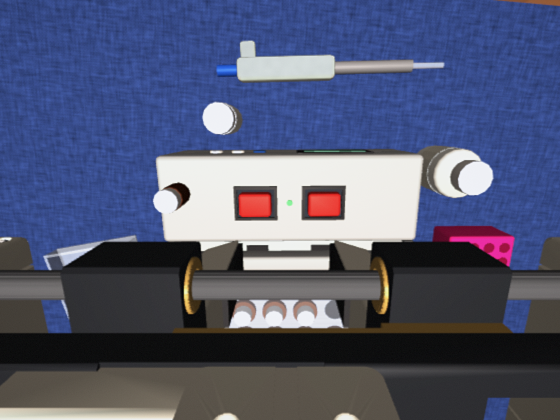

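View pics/s1.png

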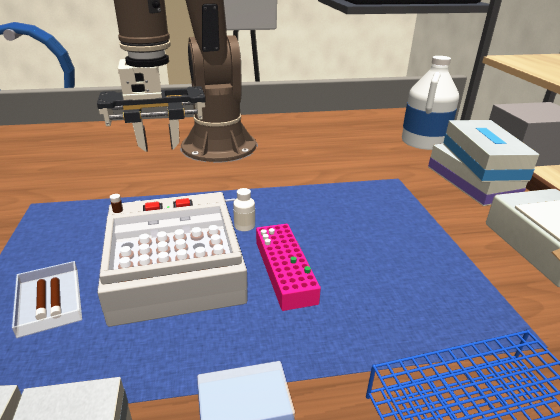

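Top and wrist views agree within 1 mm on both keys, with the midpoint at (0.5262,-0.1346). The scene view reads about 9 mm further in x. It is oblique and sees the caps' +x sides, so I trust the other two, which also match the deck-edge check. Now I correct y and descend to z≈0.115.

Call:
step_arm:
  rows:
    - [0,0.01,0,0.004,0,0,0]
    - [0,0.03,0,0.004,0,0,0]
    - [0,0.05,0,0.004,0,0,0]
    - [0,0.07,0,0.004,0,0,0]
    - [0,0.09,0,0.004,0,0,0]
    - [0,0.105,0,0.004,0,0,0]
    - [0,0.11,0,0.004,0,0,0]
    - [0,0.11,0,0.004,0,0,0]
    - [0,0.11,0,0.004,0,0,0]

```text
clock: 3.25
position: [0.5255, -0.13, 0.1155]
ee_rot: [-1.271, 1.168, 1.272]
force: [-0.8, 0.1, -0.7]
width: 0.497
```

Run:
```python
from h import *
s=status.observe(); print(s['position'],s['clock'],s['force'],s['width'])
im=grab('wrist','w2.png'); 
big=cv2.resize(im['pixels'][150:330,150:420],None,fx=2.9,fy=2.9)
cv2.imwrite('pics/w2.png',cv2.cvtColor(big,cv2.COLOR_RGB2BGR))
im=grab('scene')
big=cv2.resize(im['pixels'][80:280,60:300],None,fx=3,fy=3)
cv2.imwrite('pics/s2.png',cv2.cvtColor(big,cv2.COLOR_RGB2BGR))
```

```text
[ 0.52550229 -0.12996408  0.11552696] 3.25 [-0.7617015   0.05727518 -0.67253564] 0.49707540957295143
```

View pics/w2.png

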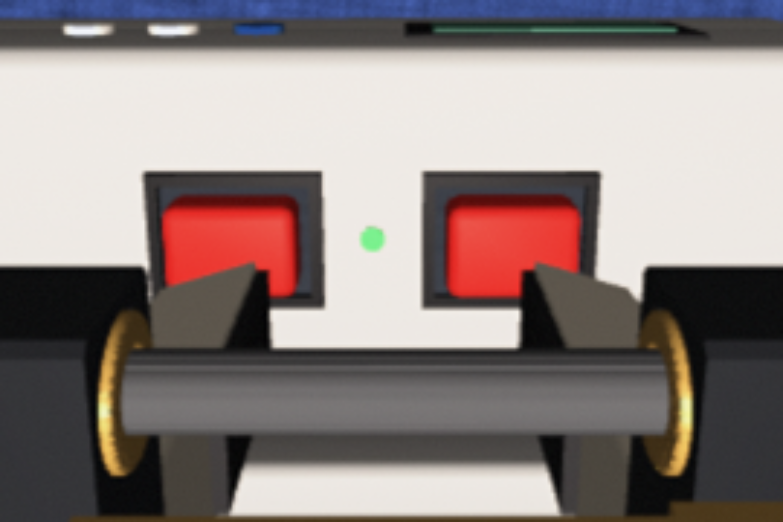

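View pics/s2.png

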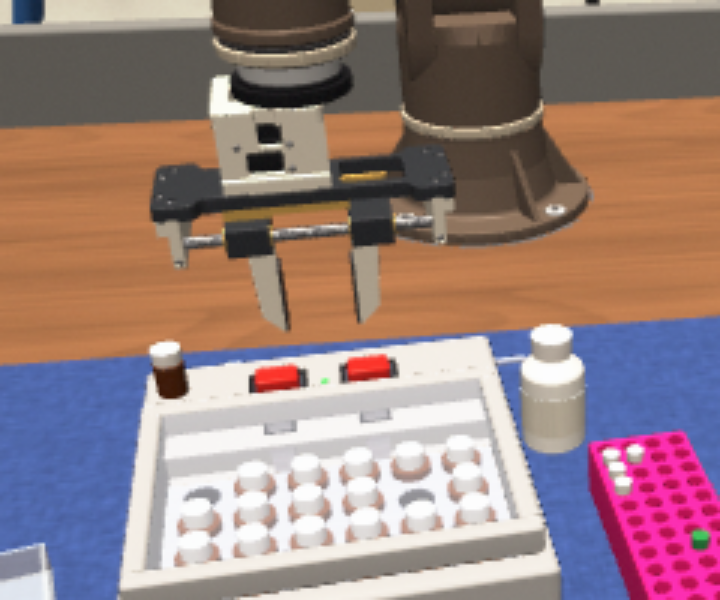

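The fingers stand above the caps but about 4.6 mm too far to +y: tips at x≈252 and 537, cap centres at 229 and 513 in the zoom. The tips also taper toward the pad faces. I'll shift back and open to 56 mm so the tips meet the cap centres.

Call:
step_arm:
  rows:
    - [-0.22,0,-0.001,-0.003,0,0,0]
    - [-0.22,0.002,-0.001,-0.0056,0,0,0]
    - [-0.22,0.004,-0.001,-0.0056,0,0,0]
    - [-0.22,0.006,-0.001,-0.0056,0,0,0]
    - [-0.22,0.006,-0.001,-0.0056,0,0,0]
    - [-0.22,0.006,-0.001,-0.0056,0,0,0]

```text
clock: 3.85
position: [0.5265, -0.1354, 0.1104]
ee_rot: [-1.27, 1.169, 1.271]
force: [0.2, 0.8, 0.4]
width: 0.612
```

Run:
```python
from h import *
s=status.observe(); print(s['position'],s['clock'],s['force'],s['width']); print(R.from_rotvec(s['ee_rot']).as_matrix().round(4))
im=grab('wrist')
big=cv2.resize(im['pixels'][150:330,150:420],None,fx=2.9,fy=2.9)
cv2.imwrite('pics/w3.png',cv2.cvtColor(big,cv2.COLOR_RGB2BGR))
print(status.observe()['position'])
```

```text
[ 0.52651243 -0.13536615  0.11036121] 3.85 [0.21923242 0.82850651 0.37678918] 0.6116718753253555
[[-3.000e-04 -9.965e-01 -8.350e-02]
 [ 1.000e-04 -8.350e-02  9.965e-01]
 [-1.000e+00  3.000e-04  2.000e-04]]
[ 0.52661862 -0.13536645  0.11045774]
```

View pics/w3.png

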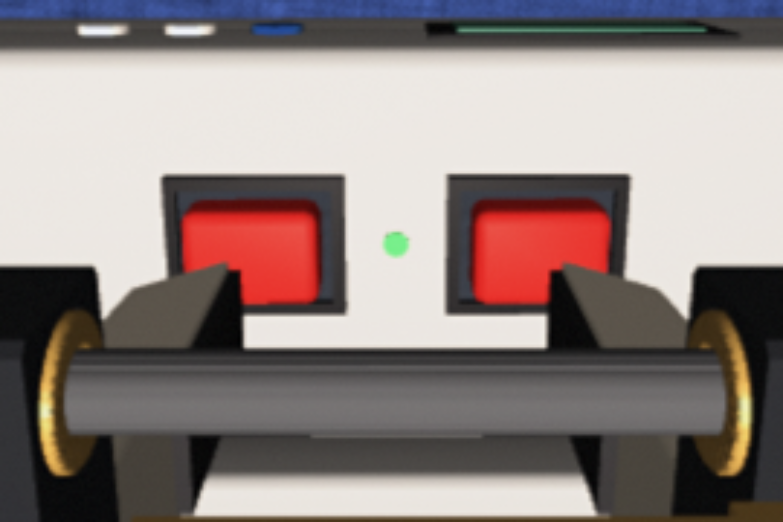

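The tips are at x≈228 and 565, inside caps spanning 183–320 and 472–610. I'll bring them slightly nearer centre and press in small steps.

Call:
step_arm:
  rows:
    - [-0.15,0.003,0,0.001,0,0,0]
    - [-0.15,0.006,0,0.001,0,0,0]
    - [-0.15,0.009,0,0.001,0,0,0]
    - [-0.15,0.012,0,0.001,0,0,0]
    - [-0.15,0.014,0,0.001,0,0,0]
    - [-0.15,0.016,0,0.001,0,0,0]
    - [-0.15,0.0175,0,0.001,0,0,0]
    - [-0.15,0.0185,0,0.001,0,0,0]
    - [-0.15,0.019,0,0.001,0,0,0]
    - [-0.15,0.019,0,0.001,0,0,0]

```text
clock: 4.73
position: [0.5266, -0.1346, 0.0953]
ee_rot: [-1.271, 1.168, 1.271]
force: [0.8, -0.0, 0.4]
width: 0.577
```

No contact force at z=0.0953, so I look again.

Run:
```python
from h import *
s=status.observe(); print(s['position'],s['clock'],s['force'],s['ft_torque'],s['width'])
im=grab('wrist')
big=cv2.resize(im['pixels'][150:330,150:420],None,fx=2.9,fy=2.9)
cv2.imwrite('pics/w4.png',cv2.cvtColor(big,cv2.COLOR_RGB2BGR))
im=grab('scene')
big=cv2.resize(im['pixels'][100:260,80:280],None,fx=3.6,fy=3.6)
cv2.imwrite('pics/s4.png',cv2.cvtColor(big,cv2.COLOR_RGB2BGR))
z=im['range_z']; K=im['camera_matrix'];Rm=R.from_rotvec(im['attitude']).as_matrix()
v,u=np.mgrid[0:420,0:560]
P=np.einsum('ij,hwj->hwi',Rm@np.linalg.inv(K),np.dstack([u,v,np.ones_like(u)]))*z[...,None]+np.array(im['eye'])
# finger points: x around .52, z .1-.16
m=(z>0)&(abs(P[...,0]-.527)<.03)&(abs(P[...,1]+.134)<.07)&(P[...,2]>.106)&(P[...,2]<.16)
print(m.sum()); 
q=P[m]; 
for a in np.arange(.106,.16,.006):
    k=(q[:,2]>=a)&(q[:,2]<a+.006); 
    if k.any(): print(a.round(3),k.sum(),q[k].min(0).round(3),q[k].max(0).round(3))
```

```text
[ 0.52660787 -0.13461952  0.09528819] 4.7333 [ 0.80225025 -0.03137133  0.38150251] [ 0.02323016 -0.02359741 -0.03077563] 0.576796672638124
275
0.118 15 [ 0.53  -0.165  0.119] [ 0.54  -0.101  0.124]
0.124 32 [ 0.52  -0.17   0.124] [ 0.541 -0.094  0.13 ]
0.13 41 [ 0.516 -0.175  0.13 ] [ 0.542 -0.092  0.136]
0.136 40 [ 0.531 -0.176  0.136] [ 0.544 -0.091  0.142]
0.142 51 [ 0.522 -0.176  0.142] [ 0.542 -0.091  0.148]
0.148 42 [ 0.532 -0.177  0.148] [ 0.542 -0.09   0.154]
0.154 54 [ 0.522 -0.178  0.154] [ 0.544 -0.09   0.16 ]
```

View pics/w4.png

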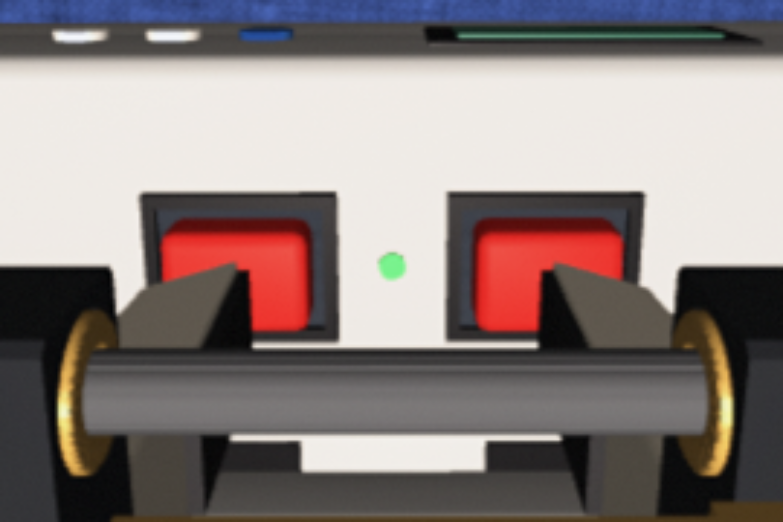

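View pics/s4.png

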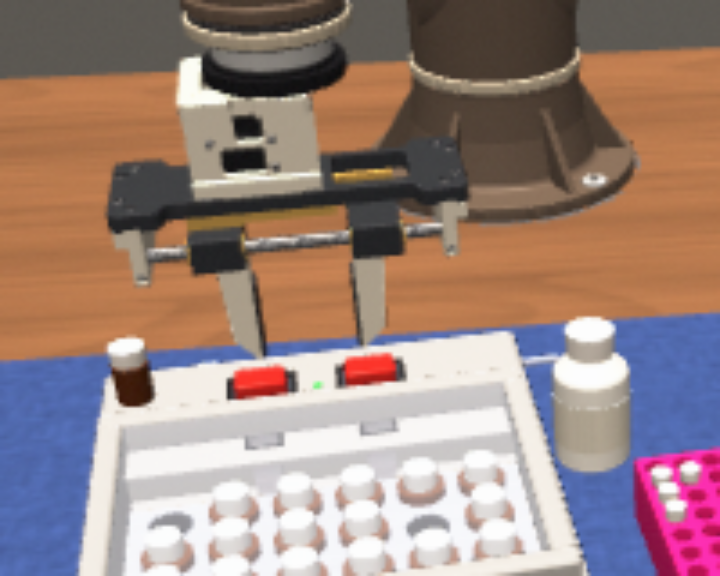

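Run:
```python
from h import *
print(arm.grip_depth)
s=status.observe(); Rt=R.from_rotvec(s['ee_rot']).as_matrix(); p=np.array(s['position'])
im=grab('wrist'); z=im['range_z']; K=im['camera_matrix']; T=np.array(im['tool_from_camera'])
v,u=np.mgrid[0:420,0:560]
C=np.einsum('ij,hwj->hwi',np.linalg.inv(K),np.dstack([u,v,np.ones_like(u)]))*z[...,None]
Q=C@T[:3,:3].T+T[:3,3]; W=Q@Rt.T+p
def at(x,y): 
    X=int(150+x/2.9);Y=int(150+y/2.9); print((x,y),'range',z[Y,X].round(4),'tool',Q[Y,X].round(4),'world',W[Y,X].round(4))
for xy in [(200,260),(290,300),(590,250),(500,310),(225,280),(205,300),(570,280),(600,300),(240,285),(552,290),(391,310),(391,150),(300,120)]: at(*xy)
for c,st in blobs(im,redmask(im),60): print(c,st)
im=grab('top'); z=im['range_z']; K=im['camera_matrix'];Rm=R.from_rotvec(im['attitude']).as_matrix()
for c in [(345,260),(440,250),(432,288),(454,252)]:
    print('top',c,(np.array(im['eye'])+Rm@np.linalg.inv(K)@np.array([c[0],c[1],1])*z[c[1],c[0]]).round(4))
im=grab('scene'); z=im['range_z']; K=im['camera_matrix'];Rm=R.from_rotvec(im['attitude']).as_matrix()
for c in [(151,205),(182,202),(116,199),(200,205),(132,208)]:
    print('scene',c,(np.array(im['eye'])+Rm@np.linalg.inv(K)@np.array([c[0],c[1],1])*z[c[1],c[0]]).round(4))
```

```text
0.0188
(200, 260) range 0.1848 tool [-0.007   0.0054 -0.0388] world [ 0.5245 -0.1737  0.1024]
(290, 300) range 0.1861 tool [-0.0079 -0.003  -0.0203] world [ 0.5313 -0.1546  0.1033]
(590, 250) range 0.1839 tool [-0.0075  0.0074  0.0395] world [ 0.516  -0.0959  0.1029]
(500, 310) range 0.1892 tool [-0.0054 -0.0059  0.0222] world [ 0.5306 -0.112   0.1008]
(225, 280) range 0.1589 tool [-0.0324  0.0107 -0.0288] world [ 0.5184 -0.1642  0.1278]
(205, 300) range 0.1498 tool [-0.0418  0.0108 -0.0304] world [ 0.5184 -0.1659  0.1372]
(570, 280) range 0.1594 tool [-0.0319  0.0106  0.0308] world [ 0.5135 -0.1048  0.1273]
(600, 300) range 0.1492 tool [-0.0424  0.0111  0.0335] world [ 0.5128 -0.1022  0.1378]
(240, 285) range 0.1596 tool [-0.032   0.0095 -0.0264] world [ 0.5194 -0.1618  0.1274]
(552, 290) range 0.1573 tool [-0.0345  0.0095  0.0274] world [ 0.5149 -0.1081  0.1299]
(391, 310) range 0.2001 tool [ 0.0048 -0.0101 -0.0005] world [ 0.5368 -0.1343  0.0907]
(391, 150) range 0.1911 tool [ 0.0047  0.0254 -0.0005] world [ 0.5014 -0.1372  0.0907]
(300, 120) range 0.1902 tool [ 0.0054  0.0313 -0.019 ] world [ 0.497  -0.1562  0.09  ]
[235.49671978 242.64198688] [ 206  230   50   34 1067]
[333.81061299 243.05306496] [ 314  230   51   34 1093]
top (345, 260) [ 0.5077 -0.0311  0.0925]
top (440, 250) [ 0.5011 -0.0904  0.5699]
top (432, 288) [ 0.4602 -0.0721  0.6038]
top (454, 252) [ 0.4984 -0.1023  0.5811]
scene (151, 205) [ 0.5344 -0.1678  0.1017]
scene (182, 202) [ 0.5323 -0.1032  0.1025]
scene (116, 199) [ 0.5362 -0.2354  0.1231]
scene (200, 205) [ 0.569  -0.0649  0.1136]
scene (132, 208) [ 0.5195 -0.2104  0.089 ]
```

The wrist depth puts the deck (0.090) and caps (0.102) at the right heights. It also shows the real fingertips about 20 mm behind the reported TCP. Before going lower I check how far the gripper reaches toward the lid.

Run:
```python
from h import *
s=status.observe(); Rt=R.from_rotvec(s['ee_rot']).as_matrix(); p=np.array(s['position'])
for n in ['scene','wrist']:
    im=grab(n); z=im['range_z']; K=im['camera_matrix']
    v,u=np.mgrid[0:420,0:560]
    C=np.einsum('ij,hwj->hwi',np.linalg.inv(K),np.dstack([u,v,np.ones_like(u)]))*z[...,None]
    if n=='scene':
        W=C@R.from_rotvec(im['attitude']).as_matrix().T+np.array(im['eye']); Q=(W-p)@Rt
        m=(z>0)&(abs(Q[...,1])<.09)&(abs(Q[...,2])<.16)&(Q[...,0]<-.012)&(Q[...,0]>-.25)
    else:
        T=np.array(im['tool_from_camera']); Q=C@T[:3,:3].T+T[:3,3]
        m=(z>0)&(abs(Q[...,1])<.09)&(abs(Q[...,2])<.06)&(Q[...,0]<-.012)&(Q[...,0]>-.06)
    q=Q[m]; print(n)
    for a in np.arange(-.2,-.01,.008):
        k=(q[:,0]>=a)&(q[:,0]<a+.008)
        if k.sum()>2: print(a.round(3),k.sum(),'y',np.percentile(q[k,1],[2,98]).round(3),'z',np.percentile(q[k,2],[2,98]).round(3))
```

```text
scene
-0.2 234 y [-0.038  0.006] z [-0.036  0.036]
-0.192 255 y [-0.039  0.03 ] z [-0.049  0.023]
-0.184 89 y [-0.038  0.012] z [-0.047  0.015]
-0.176 97 y [-0.024 -0.01 ] z [-0.048  0.016]
-0.168 165 y [-0.025 -0.01 ] z [-0.048  0.016]
-0.16 128 y [-0.024 -0.015] z [-0.049  0.016]
-0.152 142 y [-0.024 -0.014] z [-0.048  0.017]
-0.144 171 y [-0.026 -0.015] z [-0.048  0.016]
-0.136 880 y [-0.037  0.032] z [-0.092  0.093]
-0.128 399 y [-0.038  0.021] z [-0.09   0.089]
-0.12 330 y [-0.038  0.018] z [-0.088  0.089]
-0.112 293 y [-0.038 -0.015] z [-0.083  0.084]
-0.104 244 y [-0.038 -0.008] z [-0.083  0.084]
-0.096 72 y [-0.038  0.025] z [-0.086  0.087]
-0.088 12 y [-0.014 -0.009] z [-0.039  0.043]
-0.08 66 y [-0.013  0.003] z [-0.044  0.046]
-0.072 74 y [-0.013  0.006] z [-0.044  0.045]
-0.064 64 y [-0.013 -0.007] z [-0.044  0.044]
-0.056 68 y [-0.013  0.002] z [-0.042  0.044]
-0.048 60 y [-0.014 -0.007] z [-0.042  0.042]
-0.04 53 y [-0.013  0.006] z [-0.095  0.042]
-0.032 87 y [-0.013  0.016] z [-0.113  0.033]
-0.024 1483 y [-0.089 -0.   ] z [-0.113  0.112]
-0.016 47 y [-0.089  0.008] z [-0.112  0.096]
wrist
-0.064 245 y [-0.009  0.011] z [-0.039  0.04 ]
-0.056 597 y [-0.008  0.011] z [-0.041  0.042]
-0.048 584 y [0.005 0.011] z [-0.042  0.043]
-0.04 499 y [0.001 0.011] z [-0.041  0.042]
-0.032 315 y [-0.004  0.011] z [-0.034  0.036]
-0.024 350 y [-0.046  0.001] z [-0.036  0.037]
-0.016 481 y [-0.046 -0.045] z [-0.036  0.037]
```

The body begins about 95 mm behind the TCP and reaches 38 mm toward the lid, so it clears the lid (45 mm and more). I continue down, guided by force.

Call:
step_arm:
  rows:
    - [-0.15,0.004,0,0,0,0,0]
    - [-0.15,0.008,0,0,0,0,0]
    - [-0.15,0.011,0,0,0,0,0]
    - [-0.15,0.014,0,0,0,0,0]
    - [-0.15,0.016,0,0,0,0,0]
    - [-0.15,0.016,0,0,0,0,0]

```text
clock: 5.58
position: [0.5263, -0.1345, 0.082]
ee_rot: [-1.27, 1.169, 1.271]
force: [0.6, 0.3, 0.1]
width: 0.574
```

Call:
step_arm:
  rows:
    - [-0.15,0.001,0,0,0,0,0]
    - [-0.15,0.002,0,0,0,0,0]
    - [-0.15,0.003,0,0,0,0,0]
    - [-0.15,0.003,0,0,0,0,0]

```text
clock: 5.92
position: [0.5266, -0.1346, 0.08]
ee_rot: [-1.271, 1.168, 1.271]
force: [0.2, 0.7, 0.6]
width: 0.574
```

Call:
step_arm:
  rows:
    - [-0.15,0.001,0,0,0,0,0]
    - [-0.15,0.002,0,0,0,0,0]
    - [-0.15,0.003,0,0,0,0,0]
    - [-0.15,0.003,0,0,0,0,0]

```text
clock: 6.25
position: [0.5267, -0.1346, 0.0779]
ee_rot: [-1.271, 1.168, 1.27]
force: [0.0, -0.2, 3.7]
width: 0.572
```

Run:
```python
from h import *
s=status.observe(); print(s['position'],s['clock'],s['force'])
for n,(a,b,c,d),f in [('wrist',(190,330,150,420),2.9),('scene',(130,240,100,240),5)]:
    im=grab(n); cv2.imwrite('pics/%s5.png'%n,cv2.cvtColor(cv2.resize(im['pixels'][a:b,c:d],None,fx=f,fy=f),cv2.COLOR_RGB2BGR))
```

```text
[ 0.52667828 -0.13460113  0.07789658] 6.25 [ 0.01163987 -0.1667839   3.69814724]
```

View pics/wrist5.png

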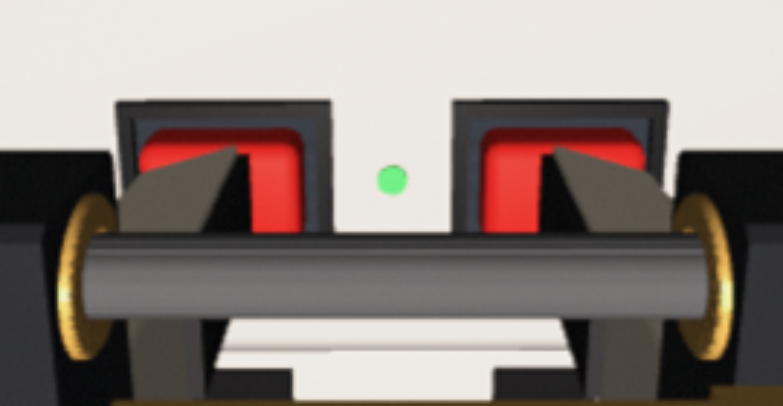

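View pics/scene5.png

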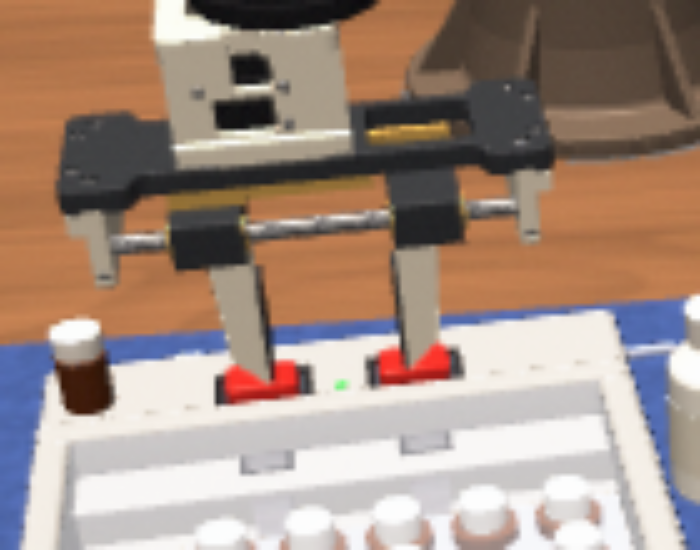

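Both tips are now on the cap centres with 3.7 N, so contact is at TCP z≈0.078. I press about 6.5 mm further.

Call:
step_arm:
  rows:
    - [-0.15,0.0015,0,0,0,0,0]
    - [-0.15,0.003,0,0,0,0,0]
    - [-0.15,0.0045,0,0,0,0,0]
    - [-0.15,0.006,0,0,0,0,0]
    - [-0.15,0.007,0,0,0,0,0]
    - [-0.15,0.008,0,0,0,0,0]
    - [-0.15,0.008,0,0,0,0,0]

```text
clock: 6.93
position: [0.5268, -0.1346, 0.0728]
ee_rot: [-1.271, 1.167, 1.27]
force: [-5.9, 1.6, 20.5]
width: 0.574
```

Call:
step_arm:
  rows:
    - [-0.15,0.0006,0,0,0,0,0]
    - [-0.15,0.0006,0,0,0,0,0]
    - [-0.15,0.0006,0,0,0,0,0]
    - [-0.15,0.0006,0,0,0,0,0]
    - [-0.15,0.0006,0,0,0,0,0]
    - [-0.15,0.0006,0,0,0,0,0]

```text
clock: 7.43
position: [0.5268, -0.1346, 0.0727]
ee_rot: [-1.271, 1.167, 1.27]
force: [-8.6, 2.6, 27.2]
width: 0.575
```

Run:
```python
from h import *
s=status.observe(); print(s['position'],s['clock'],s['force'],s['ft_torque'])
for n,(a,b,c,d),f in [('scene',(130,330,60,300),3.2)]:
    im=grab(n); cv2.imwrite('pics/%s6.png'%n,cv2.cvtColor(cv2.resize(im['pixels'][a:b,c:d],None,fx=f,fy=f),cv2.COLOR_RGB2BGR))
```

```text
[ 0.52683148 -0.13461485  0.07269177] 7.4333 [-8.55378282  2.59419365 27.16079493] [0.52753656 1.8562625  0.09155184]
```

View pics/scene6.png

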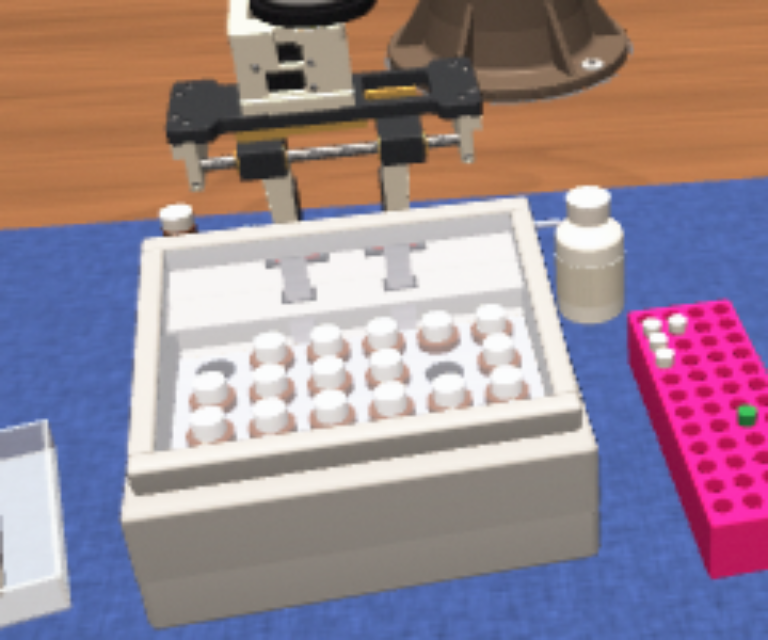

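The lid is rising: its front frame now hides the keys, at about y=230. The force is steady at 27 N with both keys on their stops. I hold.

Call:
step_arm:
  rows:
    - [-0.15,0,0,0,0,0,0]
    - [-0.15,0,0,0,0,0,0]
    - [-0.15,0,0,0,0,0,0]
    - [-0.15,0,0,0,0,0,0]
    - [-0.15,0,0,0,0,0,0]
    - [-0.15,0,0,0,0,0,0]
    - [-0.15,0,0,0,0,0,0]
    - [-0.15,0,0,0,0,0,0]
    - [-0.15,0,0,0,0,0,0]
    - [-0.15,0,0,0,0,0,0]
    - [-0.15,0,0,0,0,0,0]
    - [-0.15,0,0,0,0,0,0]

```text
clock: 8.48
position: [0.5268, -0.1346, 0.0727]
ee_rot: [-1.271, 1.167, 1.27]
force: [-9.3, 1.9, 27.0]
width: 0.577
```

Call:
step_arm:
  rows:
    - [-0.15,0,0,0,0,0,0]
    - [-0.15,0,0,0,0,0,0]
    - [-0.15,0,0,0,0,0,0]
    - [-0.15,0,0,0,0,0,0]
    - [-0.15,0,0,0,0,0,0]
    - [-0.15,0,0,0,0,0,0]
    - [-0.15,0,0,0,0,0,0]
    - [-0.15,0,0,0,0,0,0]
    - [-0.15,0,0,0,0,0,0]
    - [-0.15,0,0,0,0,0,0]
    - [-0.15,0,0,0,0,0,0]
    - [-0.15,0,0,0,0,0,0]

```text
clock: 9.48
position: [0.5268, -0.1346, 0.0727]
ee_rot: [-1.271, 1.167, 1.27]
force: [-8.4, 1.8, 26.3]
width: 0.575
```

```bash
cat >> h.py <<'E'
def lid(im):
    z=im['range_z']; K=im['camera_matrix']; v,u=np.mgrid[0:420,0:560]
    C=np.einsum('ij,hwj->hwi',np.linalg.inv(K),np.dstack([u,v,np.ones_like(u)]))*z[...,None]
    W=C@R.from_rotvec(im['attitude']).as_matrix().T+np.array(im['eye'])
    c5,s5=np.cos(np.radians(4.86)),np.sin(np.radians(4.86))
    d=W-np.array([.5262,-.1346,0]); X=d[...,0]*c5+d[...,1]*s5; Y=-d[...,0]*s5+d[...,1]*c5
    # frame of incubator relative to key line; side rails of lid, |Y|~110
    m=(z>0)&(abs(abs(Y)-112)<1000)&(abs(abs(Y)-.111)<.008)&(X>.03)&(X<.25)&(W[...,2]>.1)&(W[...,2]<.25)
    for a in np.arange(.03,.25,.02):
        k=m&(X>=a)&(X<a+.02)
        if k.sum()>3: print('X %.3f n %d zmed %.4f zmax %.4f'%(a+.01,k.sum(),np.median(W[...,2][k]),np.percentile(W[...,2][k],95)))
E
python3 - <<'E'
from h import *
s=status.observe(); print(s['position'],s['clock'],s['force'])
im=grab('scene','f7.png'); lid(im)
cv2.imwrite('pics/scene7.png',cv2.cvtColor(cv2.resize(im['pixels'][130:330,60:300],None,fx=3.2,fy=3.2),cv2.COLOR_RGB2BGR))
E
```

```text
[ 0.52682854 -0.13462246  0.07269457] 9.4833 [-8.38725336  1.80708133 26.33856463]
X 0.060 n 39 zmed 0.1741 zmax 0.1758
X 0.080 n 139 zmed 0.1691 zmax 0.1730
X 0.100 n 144 zmed 0.1621 zmax 0.1657
X 0.120 n 152 zmed 0.1545 zmax 0.1585
X 0.140 n 160 zmed 0.1468 zmax 0.1507
X 0.160 n 162 zmed 0.1393 zmax 0.1431
X 0.180 n 170 zmed 0.1319 zmax 0.1360
X 0.200 n 179 zmed 0.1241 zmax 0.1284
X 0.220 n 187 zmed 0.1169 zmax 0.1209
X 0.240 n 148 zmed 0.1100 zmax 0.1135
```

View pics/scene7.png

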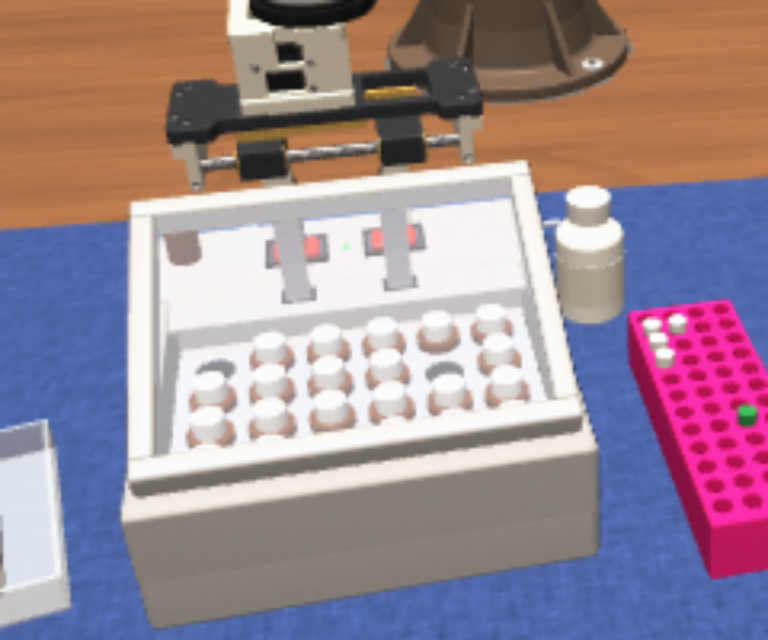

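The side-rail slope of 0.373 gives a lid angle of 0.357 rad, so the lid is fully up, and the keys are still pressed. I hold another 0.5 s, then release straight up and back toward the robot.

Call:
step_arm:
  rows:
    - [-0.15,0,0,0,0,0,0]
    - [-0.15,0,0,0,0,0,0]
    - [-0.15,0,0,0,0,0,0]
    - [-0.15,0,0,0,0,0,0]
    - [-0.15,0,0,0,0,0,0]
    - [-0.15,0,0,0,0,0,0]

```text
clock: 10.03
position: [0.5268, -0.1346, 0.0727]
ee_rot: [-1.271, 1.167, 1.27]
force: [-8.0, 2.8, 27.3]
width: 0.58
```

Call:
step_arm:
  rows:
    - [-0.15,-0.003,0,0,0,0,0]
    - [-0.15,-0.008,0,0,0,0,0]
    - [-0.15,-0.014,0,0,0,0,0]
    - [-0.15,-0.022,0.001,0,0,0,0]
    - [-0.15,-0.035,0.004,0,0,0,0]
    - [-0.15,-0.055,0.012,0,0,0,0]
    - [-0.15,-0.08,0.024,0,0,0,0]
    - [-0.15,-0.105,0.036,0,0,0,0]
    - [-0.15,-0.13,0.048,0,0,0,0]
    - [-0.15,-0.145,0.055,0,0,0,0]
    - [-0.15,-0.15,0.06,0,0,0,0]
    - [-0.15,-0.15,0.06,0,0,0,0]

```text
clock: 11.03
position: [0.4787, -0.1388, 0.1918]
ee_rot: [-1.271, 1.167, 1.269]
force: [0.5, 0.7, -0.3]
width: 0.578
```

Run:
```python
from h import *
s=status.observe(); print(s['position'],s['clock'],s['force'])
im=grab('scene','f8.png'); lid(im)
cv2.imwrite('pics/scene8.png',cv2.cvtColor(cv2.resize(im['pixels'][100:330,40:330],None,fx=2.6,fy=2.6),cv2.COLOR_RGB2BGR))
im=grab('wrist','w8.png'); s=status.observe(); Rt=R.from_rotvec(s['ee_rot']).as_matrix(); p=np.array(s['position'])
z=im['range_z']; T=np.array(im['tool_from_camera']);K=im['camera_matrix']
for c,st in blobs(im,redmask(im),60):
    v=z[int(c[1]),int(c[0])]*(np.linalg.inv(K)@np.array([c[0],c[1],1]))
    print(c.round(1),st,(p+Rt@(T[:3,:3]@v+T[:3,3])).round(4))
```

```text
[ 0.47868374 -0.13876884  0.19177564] 11.0333 [ 0.46177725  0.70279384 -0.32947086]
X 0.060 n 34 zmed 0.1741 zmax 0.1752
X 0.080 n 143 zmed 0.1692 zmax 0.1739
X 0.100 n 143 zmed 0.1614 zmax 0.1662
X 0.120 n 150 zmed 0.1543 zmax 0.1581
X 0.140 n 160 zmed 0.1469 zmax 0.1510
X 0.160 n 161 zmed 0.1393 zmax 0.1434
X 0.180 n 166 zmed 0.1318 zmax 0.1358
X 0.200 n 184 zmed 0.1242 zmax 0.1288
X 0.220 n 180 zmed 0.1169 zmax 0.1206
X 0.240 n 150 zmed 0.1102 zmax 0.1134
[251.3 258. ] [236 248  31  21 630] [ 0.5279 -0.1649  0.1022]
[319.5 258. ] [304 248  32  21 666] [ 0.5231 -0.1028  0.1012]
```

View pics/scene8.png

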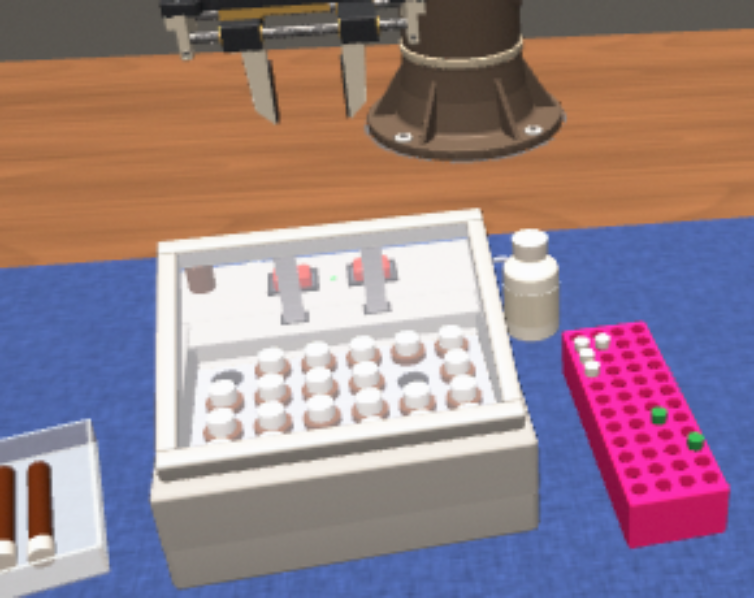

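View pics/w8.png

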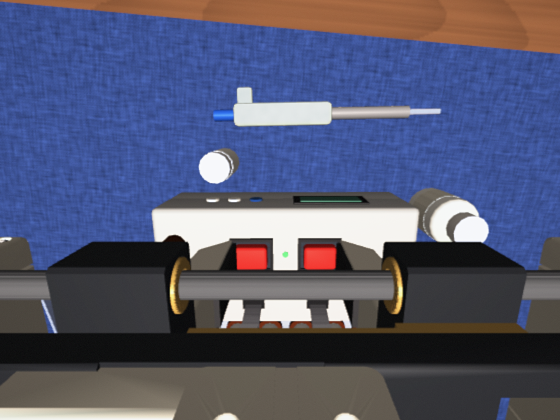

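The lid stands up, with the same slope as before (about 0.357 rad). Both caps are back at 0.101–0.102 m, the gripper is clear, and the vial, bottles, pipette, rack and tray stand as before. I hand the job in.

Run:
```python
from h import *
print(arm.sign_off())
```

```text
the job is handed in; nothing more can be done
None
```

The incubator is open. I pressed both latch keys together, one fingertip on each, with about 27 N in total. I kept them down until the lid was fully up and for about half a second more, then released and backed off. I handed the job in at about 11 s.

**Last checks:**
- **Lid:** the depth measurement gives about 0.357 rad both before and after release, against 0.335 required.
- **Keys:** both caps are back at 101–102 mm above the bench, where they stand when up.
- **Contact:** the wrist force is about 0 and the gripper is clear of everything.
- **Other things:** the vial, both bottles, pipette, rack and tray look unmoved in the pictures. I did not measure their positions again.

**Checks that disagreed:**
- **Fingertips:** they sat about 20 mm behind the reported TCP. There was no force where contact was expected, so I found contact by depth image and force instead.
- **Key position:** the scene camera read the keys about 9 mm further in x than the top and wrist views. I went by those two, which agreed within 1 mm.

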